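Click the swivel bay round to the roller lane and roll the sample tote home

TASK

Turn the swivelling bay, which has an upright steel post to push and clicks every 15 degrees, by as many clicks as it takes for its open mouth to face squarely down the roller lane, not a click short or past. Then push the blue tote of jars along the rollers, without lifting it, until it is fully home against the bay's back wall, and leave the bay clicked in at that position. Do not disturb the tube rack, the dish stack or the bottle.

Things in the scene. Friction and masses are not known exactly. Their poses are not given: they have to be found in the camera images.
- station: Fixed transfer station. Origin on the bench, on the upright swivel axis; z up. Its +y runs along the roller lane: 7 free-turning rollers, tops 61.5 mm above the bench, from 99 to 288 mm out from the axis, between side rails 96 mm apart inside, 78 mm high; outer end open. A plunger housing stands at station +x, 122 to 172 mm from the axis, 54 mm high.
- swivel (a joint): Swivel angle, rad. 0 = mouth faces the lane, post at station -y. Positive = turned clockwise seen from above; starts 2 to 5 clicks positive (post on the robot's side), so turn it counterclockwise. It clicks every 0.2618 rad, 0 included; a click takes about 5 N sideways on the post, and past half a step the spring pulls it on into the next. No stop at 0: it can overshoot (ends -0.85, 1.65).
- post_mid (a point): Point on the centre line of the upright steel turning post, 105 mm above the bench, 125 mm from the swivel axis, behind the bay's back wall. Post: cylinder, 18 mm diameter, top 132 mm above the bench; below 59 mm a 26 mm wide arm carries it. It turns with the swivel, as do the steel index lobes under the disc (out to 107 mm from the axis, 51 mm high).
- bay_mid (a point): Point on the swivel axis, 90 mm above the bench; turns with the swivel: its +y points out of the bay's mouth, the post is at its -y. The bay stands on a dark disc (95 mm radius, top 60 mm high): side walls 92 mm apart inside, back wall's inner face at y = -60 mm, wall tops 96 mm above the bench, flared lips at the mouth out to y = 77 mm. Nothing of it is over 100 mm from the axis.
- tote_mid (a point): Centre (half-way up) of the loose open blue tote of six jars: 84 mm wide (x), 120 mm long (y), 60 mm high, jars below its rim, 0.3 to 0.65 kg. It starts on the rollers, long side along the lane, centre 172 to 212 mm out from the swivel axis, top 121.5 mm above the bench. When home its centre is on the swivel axis and its underside on the disc, 1.5 mm lower than the rollers.
- tube_rack: Bystander: loose wooden rack with corked test tubes, 60 x 190 mm, 146 mm high, beyond the lane's outer end. Origin under its centre; the long side is its y.
- dish_stack: Bystander: loose stack of culture dishes, 90 mm diameter, 46 mm high, right of the station, nearer the robot. Origin under its centre.
- reagent: Bystander: loose amber bottle with white cap, 60 mm diameter, 130 mm high, right of the station. Origin under its centre.

How it is judged:
By the outcome, as a careful person would: the job done as asked, in the order asked, and still so for the second after the job is handed in, with the robot touching nothing.
It also fails if it takes over 58 s, if anything falls off the work surface, if the arm or the gripper's body presses on something with over 40 N, if the wrist force passes 120 N, or if a joint passes its speed limit or range.

ROBOT

A 6-joint arm with a two-finger parallel gripper is mounted at the origin on the work surface. World frame = base frame: x ahead of the robot, y to its left, z up, the work surface at z = 0. Lengths are in m, angles in rad, forces in N, time in s.
With the tool pointing down it reaches from about 0.275 to 0.975 m from the base axis. Payload 8.4 kg.
Tool frame: the origin (TCP) lies at the centre of the arm's flange, where the gripper is bolted on; the fingertips stand 190 mm ahead of it and the grasp point (between the pads) lies 171 mm ahead of it (r.tip_reach is the distance from the TCP to the fingertips, in m); z points along the fingers, y is the direction in which the jaws open and shut (so a half turn about z gives the same grasp; the last joint's range is limited). The gripper opens to 92 mm and grips with 3 to 60 N. Pads are 20 mm wide; open, the fingers measure 128 mm over their backs; the gripper's body (75 mm by 189 mm) begins 69 mm behind the grasp point.
Start: joints at [-0.002, 0.353, 1.633, -0, 1.155, -0.002], TCP at [0.625, -0, 0.405] pointing down, gripper open.
Joint ranges: [-2.63, 2.63], [-0.92, 2.1], [0.06, 2.66], [-1.3, 4.44], [0, 2.69], [-3.02, 3.02]. Speed limits (rad/s): [2.22, 2.22, 2.79, 3.14, 3.14, 3.14].

INTERFACE

Orientations are given as a rotation vector (axis times angle).
In Python, from workcell import r gives the robot as it stands.
- The arm moves only by the tool carry_out, never from a script. Its argument "moves" is a list of rows, each an object with "hand": the closure, from -1 (fully open) to 1 (shut); "slide": the shift along the tool's x, y, z in units of 50 mm (1.0 is 50 mm), a list of three; "twist": the turn about the tool's z in units of 6 degrees (1.0 is 6 degrees). A call has 1 to 5 rows; each row shifts and turns the commanded pose from where the row before left it, along the tool's axes as they then stand; what a row does not reach is not made up. A row lasts 1/10 s, in which the tool goes at most 50 mm and 8.59 degrees, less where a joint would pass 70% of its speed; a pose out of reach is approached as far as the arm can. A call is refused whole if a number of a shift passes 1 or a number of a turn 1, either way. A call with a gripper value outside its range is refused whole. The fingers move at their own pace and stop on an object; "squeeze" is the grip in N (left out, the last holds). Time passes only in rows, so rows that do not move let the fingers close. It gives the time, the measured TCP pose, the force and the opening at its end, in the units of the state.
- r.read_state(): the state, without advancing time (a new reading comes with each control period).
- r.get_image(name): name is "scene" or "side" or "wrist"; returns a dict with "image" (420x560x3 uint8, red, green, blue), "vertical_fov" (degrees; the focal length in pixels is half the picture's height over the tangent of half this angle, whatever the lens; pixels are square), "cx", "cy" (the principal point, pixels), "k1" (the pictures are not rectified: a ray, as slopes to the right and down, at radius r is drawn at 1 + k1 r^2 times it, then the intrinsics apply), "rvec" (rotation vector, rad) and "tvec" (3), from world to camera coordinates, as OpenCV has them; the wrist camera has in their place "hand_eye" (4x4, takes a point from camera to tool coordinates, whose origin is the TCP and whose axes are the flange's). Camera axes: x right, y down, z forward; pixel columns grow to the right and rows downward; lengths in m; the calibration is good to about 2 mm. A picture is of the moment at which its call begins: read the wrist's pose just before it. There is no depth.
- r.close_job(): hands the job in, once; it reports no verdict.
The state is a dict: "clock": time; "joint_pos": joint angles; "joint_vel": joint speeds; "joint_efforts": joint torques, N m; "tool_pos": TCP position; "tool_rot": TCP orientation; "wrist_force": force on the tool from outside, world axes, zero at the start; "ft_torque": the same for the moment, N m; "gripper_width": opening from 0.0 (shut) to 1.0 (fully open).
Only numpy, scipy, OpenCV 4.12 (cv2) and the standard library are available. Lean on these libraries where they do the work, as an engineer would, in place of code of your own. Each camera call takes 0.05 s, during which the arm holds its last target.

## Working session

There is one attempt and no reset: what is moved stays moved. The work goes in short steps, Python scripts to look and compute and a tool call to move; the robot and the scene stay as the last step left them, time stands still between calls to the robot, and variables do not carry over. Pictures are saved under pics/ and viewed, and the job is handed in when it is done.

Besides the shell and the picture viewer there is one more tool, called after "Request:" as name(argument=value, ...) on one line, values as JSON. carry_out: Moves the arm, as the interface text tells. Its arguments: {"type":"object","properties":{"moves":{"type":"array"},"squeeze":{"type":"number"}},"required":["moves"]}

```bash
ls; mkdir -p pics
python3 - <<'E'
from workcell import r
import cv2
s=r.read_state();print(s)
for n in ("scene","side","wrist"):
    d=r.get_image(n);cv2.imwrite(f"pics/{n}0.png",d["image"][:,:,::-1])
    print(n,{k:v for k,v in d.items() if k!="image"})
E
```

```text
pics
{'clock': 0.0, 'joint_pos': array([-2.40100246e-03,  3.53676665e-01,  1.63413218e+00, -2.17823184e-05,
        1.15520885e+00, -2.40252740e-03]), 'joint_vel': array([-0.00205617,  0.0002877 , -0.00031133, -0.00056379, -0.00214268,
       -0.00031843]), 'joint_efforts': array([-2.43486713e-03, -5.93846583e+01, -3.34216332e+01,  6.94100303e-02,
        2.34022352e-02, -1.15005114e-04]), 'tool_pos': array([ 6.24767229e-01, -3.44002889e-06,  4.03946536e-01]), 'tool_rot': array([-2.22072541e+00, -2.22074836e+00,  1.60069738e-03]), 'wrist_force': array([ 1.03111297, -0.05688787,  0.22972156]), 'ft_torque': array([-0.0581279 ,  0.00858594, -0.00257079]), 'gripper_width': 0.9998806135619549}
scene {'vertical_fov': 42.65514354663659, 'cx': 288.5503947639228, 'cy': 213.0186448594567, 'k1': -0.06986486701439075, 'rvec': array([ 0.88568318,  2.33531797, -1.26071294]), 'tvec': array([ 0.38062342, -0.11749739,  1.89909577])}
side {'vertical_fov': 49.281420123029726, 'cx': 282.9936327110665, 'cy': 208.06653357641218, 'k1': -0.00020763091965511393, 'rvec': array([ 0.31302059, -2.70925074,  1.36724129]), 'tvec': array([0.48200034, 0.15012326, 1.43246097])}
wrist {'vertical_fov': 66.69359198247662, 'cx': 274.94746627457977, 'cy': 211.4296076913955, 'k1': -0.022996527435968063, 'hand_eye': array([[ 6.25536556e-04, -9.58727354e-01, -2.84326343e-01,
         8.02412256e-02],
       [ 9.99999738e-01,  4.96281166e-04,  5.26641539e-04,
         1.63381269e-04],
       [-3.63799840e-04, -2.84326598e-01,  9.58727413e-01,
         2.02103049e-02],
       [ 0.00000000e+00,  0.00000000e+00,  0.00000000e+00,
         1.00000000e+00]])}
```

View pics/scene0.png

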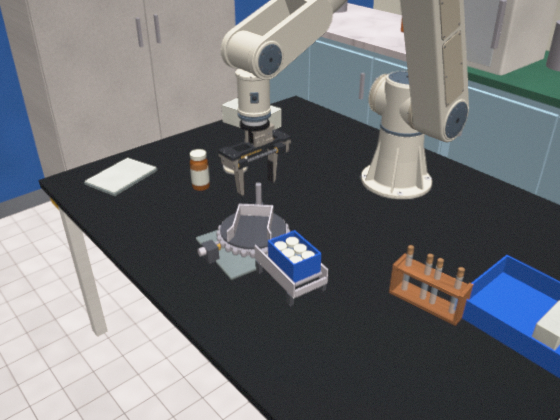

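View pics/side0.png

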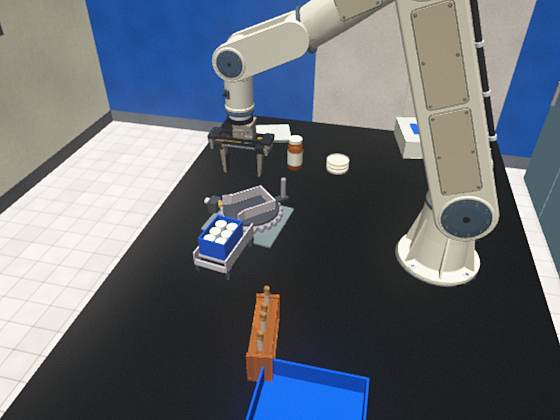

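View pics/wrist0.png

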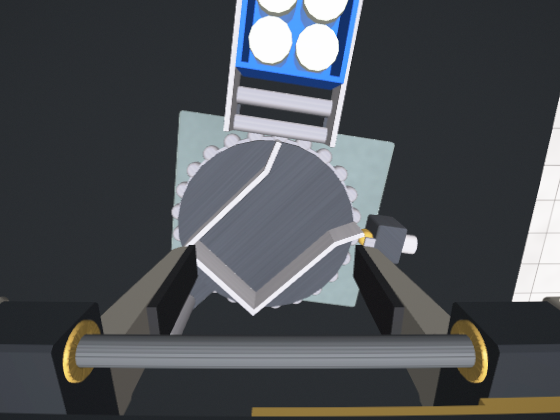

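```bash
cat > h.py <<'E'
import numpy as np, cv2
from scipy.spatial.transform import Rotation as R
def cam(d,s):
    """returns R_wc (cam->world), origin"""
    if "hand_eye" in d:
        T=np.eye(4);T[:3,:3]=R.from_rotvec(s["tool_rot"]).as_matrix();T[:3,3]=s["tool_pos"]
        M=T@d["hand_eye"];return M[:3,:3],M[:3,3]
    A=R.from_rotvec(d["rvec"]).as_matrix();return A.T,-A.T@d["tvec"]
def K(d):
    h=d["image"].shape[0];f=h/2/np.tan(np.radians(d["vertical_fov"])/2)
    return np.array([[f,0,d["cx"]],[0,f,d["cy"]],[0,0,1]])
def rays(d,s,uv):
    A,o=cam(d,s);p=cv2.undistortPoints(np.array(uv,float).reshape(-1,1,2),K(d),np.array([d["k1"],0,0,0])).reshape(-1,2)
    return o,(A@np.c_[p,np.ones(len(p))].T).T
def plane(d,s,uv,z):
    o,v=rays(d,s,uv);return o+v*((z-o[2])/v[:,2])[:,None]
def proj(d,s,P):
    A,o=cam(d,s);Q=(np.array(P,float).reshape(-1,3)-o)@A
    return cv2.projectPoints(Q,np.zeros(3),np.zeros(3),K(d),np.array([d["k1"],0,0,0]))[0].reshape(-1,2)
def tri(views):
    a=np.zeros((3,3));b=np.zeros(3)
    for o,v in views:
        v=v/np.linalg.norm(v);P=np.eye(3)-np.outer(v,v);a+=P;b+=P@o
    return np.linalg.solve(a,b)
E
python3 - <<'E'
import pickle
from workcell import r
s=r.read_state();D={n:r.get_image(n) for n in("scene","side","wrist")}
pickle.dump((s,D),open("v0.pkl","wb"))
import cv2
w=D["wrist"]["image"][:,:,::-1]
cv2.imwrite("pics/w0z.png",cv2.resize(w[0:320,140:440],None,fx=1.87,fy=1.87,interpolation=cv2.INTER_CUBIC))
for n,(x,y) in(("scene",(180,150)),("side",(180,150))):
    cv2.imwrite(f"pics/{n}0z.png",cv2.resize(D[n]["image"][y:y+150,x:x+170,::-1],None,fx=4,fy=4,interpolation=cv2.INTER_CUBIC))
E
```

```text
(no output)
```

View pics/w0z.png

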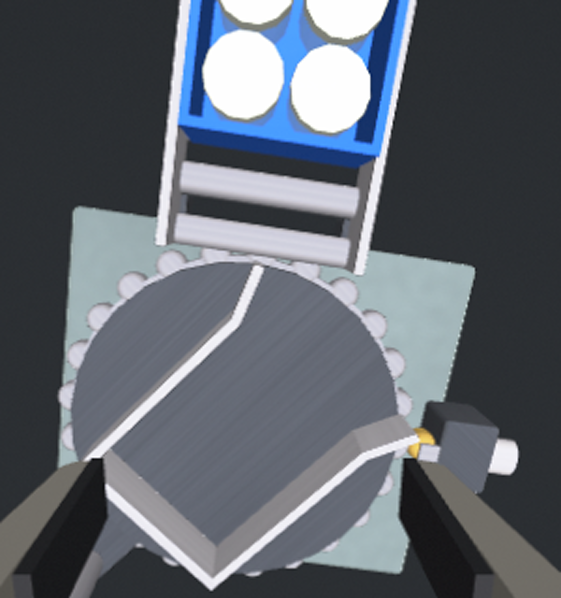

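View pics/scene0z.png

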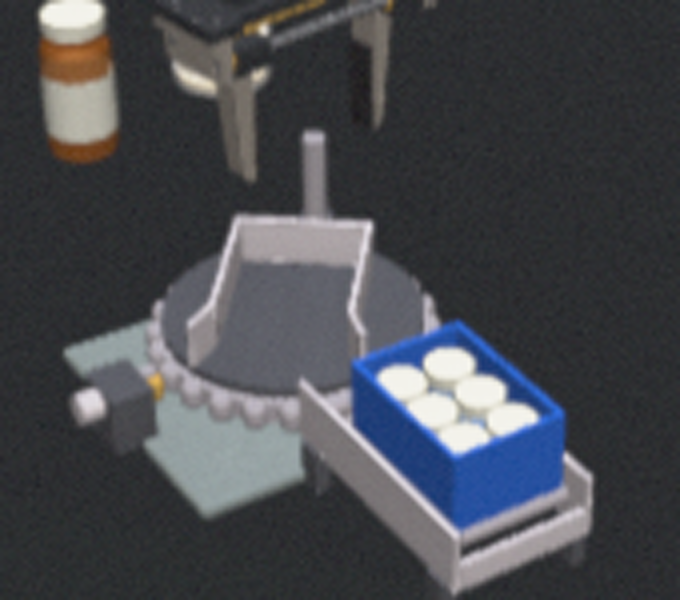

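View pics/side0z.png

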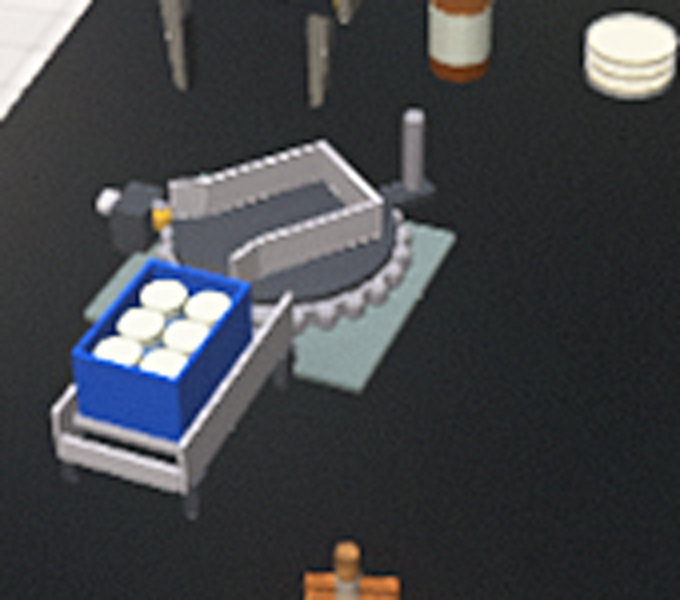

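Run:
```python
import pickle,numpy as np,cv2
from h import *
s,D=pickle.load(open("v0.pkl","rb"));w=D["wrist"]
z=lambda L:[(140+x/1.87,y/1.87) for x,y in L]
P=lambda L,h:plane(w,s,z(L),h)[:,:2]
ang=lambda a,b:np.degrees(np.arctan2(*(b-a)[::-1]))
for n,L,h in(("Lrail outer/inner end, ctr far",[(157,243),(168,244),(185,0)],.078),("Rrail",[(356,272),(367,273),(409,0)],.078),
 ("Rwall top ctr",[(225,571),(362,456)],.096),("Lwall",[(100,455),(234,322)],.096),("backwall outer",[(211,588),(107,490)],.096)):
    p=P(L,h);print(n,p.round(4).tolist(),[ang(p[i],p[j]).round(1) for i in range(len(p)) for j in range(i)])
# disc edge
e=P([(74,415),(78,370),(100,330),(130,300),(170,275),(210,264),(260,263),(310,277),(350,305),(378,345),(397,395),(392,450),(365,535)],.060)
A=np.c_[2*e,np.ones(len(e))];x=np.linalg.lstsq(A,(e**2).sum(1),rcond=None)[0]
print("disc",x[:2],np.sqrt(x[2]+x[:2]@x[:2]))
a=rays(D["scene"],s,[(258.7,183.3)]);b=rays(D["side"],s,[(283.5,178.3)])
print("post top",tri([(a[0],a[1][0]),(b[0],b[1][0])]),plane(D["scene"],s,[(258.7,183.3)],.132),plane(D["side"],s,[(283.5,178.3)],.132))
```

```text
Lrail outer/inner end, ctr far [[0.5772, 0.0686], [0.5827, 0.0681], [0.5943, 0.1754]] [np.float64(174.9), np.float64(-99.1), np.float64(-96.2)]
Rrail [[0.677, 0.0545], [0.6826, 0.054], [0.6954, 0.1757]] [np.float64(175.0), np.float64(-98.6), np.float64(-96.0)]
Rwall top ctr [[0.6097, -0.1064], [0.6818, -0.038]] [np.float64(-136.5)]
Lwall [[0.5456, -0.0375], [0.6159, 0.032]] [np.float64(-135.3)]
backwall outer [[0.6018, -0.1173], [0.5479, -0.0575]] [np.float64(-48.0)]
disc [ 0.6156173  -0.03913244] 0.09620208338222377
post top [ 0.52200871 -0.12161578  0.1318118 ] [[ 0.5224585  -0.12091715  0.132     ]] [[ 0.52200225 -0.12180575  0.132     ]]
```

Run:
```python
import pickle,numpy as np,cv2
from h import *
s,D=pickle.load(open("v0.pkl","rb"));sc,sd,w=D["scene"],D["side"],D["wrist"]
print("dish",plane(sd,s,[(338,160)],.046),"bottle",plane(sd,s,[(294.5,168)],0),plane(sc,s,[(200.5,187)],0),"rack bottoms scene",plane(sc,s,[(391,288),(460,317)],0),"side",plane(sd,s,[(248,378),(270,379)],0))
# wrist white tops
im=w["image"];g=im.min(2)
C=np.array([.6156,-.0391])
m=((g>200)*255).astype(np.uint8)
n,l,st,c=cv2.connectedComponentsWithStats(m)
for i in range(1,n):
    if st[i,4]>80: print(i,st[i],c[i].round(0), np.round(plane(w,s,[c[i]],.096)[0,:2],3))
cv2.imwrite("pics/m.png",m)
# lane axis from rails & tote in the scene/side: tote blue bottom? tote top corners
for nme,cs,off in(("scene",[(458,322),(565,410),(460,462),(352,366)],(180,150)),("side",[(150,260),(252,284),(180,382),(72,352)],(180,150))):
    p=plane(D[nme],s,[(x/4+off[0],y/4+off[1]) for x,y in cs],.1215)[:,:2]
    print(nme,p.round(4).tolist(),p.mean(0),[np.degrees(np.arctan2(*(p[(i+1)%4]-p[i])[::-1])).round(1) for i in range(4)],[np.linalg.norm(p[(i+1)%4]-p[i]).round(4) for i in range(4)])
```

```text
dish [[ 0.37093279 -0.43373358  0.046     ]] bottle [[ 0.53977445 -0.40712338  0.        ]] [[ 0.54791697 -0.41364452  0.        ]] rack bottoms scene [[0.46607099 0.35820943 0.        ]
 [0.4225645  0.54346746 0.        ]] side [[0.45462605 0.54613104 0.        ]
 [0.40338423 0.53675399 0.        ]]
1 [223   0  19 131 648] [232.  65.] [0.589 0.122]
2 [258   0  38  13 347] [276.   5.] [0.626 0.166]
3 [304   0  43  21 671] [325.   8.] [0.664 0.164]
4 [329   0  33 147 561] [344.  83.] [0.683 0.108]
5 [ 249   16   43   47 1580] [270.  39.] [0.62  0.141]
6 [ 296   24   42   47 1557] [317.  47.] [0.659 0.136]
7 [ 237   88   94   25 1061] [284. 100.] [0.632 0.094]
8 [ 512   95   48  207 4820] [543. 231.] [ 0.886 -0.025]
9 [ 234  116   92   24 1031] [280. 127.] [0.629 0.072]
10 [249 133  24   8  99] [258. 137.] [0.61  0.063]
11 [225 136  24  11 126] [233. 141.] [0.588 0.06 ]
12 [275 137  35  12 129] [296. 142.] [0.643 0.059]
13 [186 142  95 104 688] [238. 196.] [0.59 0.01]
14 [204 147  23  12 112] [211. 152.] [0.568 0.05 ]
15 [308 149  22  14 116] [322. 155.] [0.667 0.047]
16 [188 160  19  16  89] [194. 168.] [0.551 0.036]
17 [327 163  19  17 101] [339. 172.] [0.683 0.032]
26 [197 233 167  82 969] [276. 275.] [ 0.625 -0.072]
27 [402 236  15  17 206] [409. 244.] [ 0.756 -0.039]
scene [[0.5971, 0.1212], [0.6112, 0.2363], [0.6953, 0.2312], [0.6813, 0.1127]] [0.64623348 0.17535081] [np.float64(83.0), np.float64(-3.5), np.float64(-96.7), np.float64(174.2)] [np.float64(0.116), np.float64(0.0842), np.float64(0.1193), np.float64(0.0847)]
side [[0.6746, 0.1104], [0.5909, 0.1204], [0.6075, 0.2383], [0.6923, 0.2256]] [0.64131536 0.17368618] [np.float64(173.2), np.float64(82.0), np.float64(-8.5), np.float64(-98.8)] [np.float64(0.0843), np.float64(0.1191), np.float64(0.0858), np.float64(0.1166)]
```

View pics/m.png

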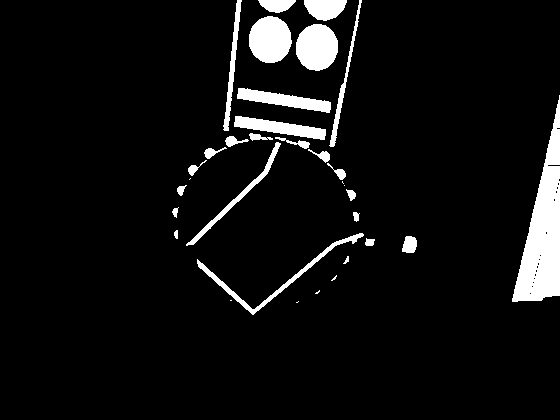

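```bash
cat > walls.py <<'E'
import numpy as np,cv2
from h import *
def line(w,s,m,x0,x1,y0,y1,h):
    ys,xs=np.nonzero(m[y0:y1,x0:x1]);p=plane(w,s,np.c_[xs+x0,ys+y0],h)[:,:2].astype(np.float32)
    v=cv2.fitLine(p,cv2.DIST_HUBER,0,.01,.01).ravel();return v[2:],np.degrees(np.arctan2(v[1],v[0]))%180
E
python3 - <<'E'
import pickle,numpy as np,cv2
from h import *
from walls import line
s,D=pickle.load(open("v0.pkl","rb"));w=D["wrist"]
m=w["image"].min(2)>200
n,l,st,c=cv2.connectedComponentsWithStats((m*255).astype(np.uint8))
print("Lwall",line(w,s,l==13,188,262,176,250,.096))
print("Rwall",line(w,s,l==26,262,328,245,305,.096))
print("back",line(w,s,l==26,190,245,230,305,.096))
print("Lrail",line(w,s,l==1,0,560,0,140,.078),"Rrail",line(w,s,l==4,0,560,0,140,.078))
print("roller",line(w,s,l==7,0,560,0,140,.0615),line(w,s,l==9,0,560,0,140,.0615))
E
```

```text
Lwall (array([ 0.5773882 , -0.00424869], dtype=float32), np.float32(43.585045))
Rwall (array([ 0.64505523, -0.07330488], dtype=float32), np.float32(43.553497))
back (array([ 0.56944484, -0.08017211], dtype=float32), np.float32(133.26831))
Lrail (array([0.58661395, 0.12343006], dtype=float32), np.float32(81.774124)) Rrail (array([0.6868792 , 0.11223179], dtype=float32), np.float32(80.99283))
roller (array([0.63316464, 0.09612057], dtype=float32), np.float32(171.70064)) (array([0.62930036, 0.07046568], dtype=float32), np.float32(171.7348))
```

Request:
carry_out(moves=[{"hand":0.2,"slide":[-0.61,-0.515,0],"twist":0},{"hand":0.2,"slide":[-0.61,-0.515,0],"twist":0},{"hand":0.2,"slide":[-0.61,-0.515,0],"twist":0},{"hand":0.2,"slide":[-0.61,-0.515,0],"twist":0},{"hand":0.2,"slide":[0,0,0],"twist":1}], squeeze=10)

```text
clock: 0.8
tool_pos: [0.5193, -0.1245, 0.4046]
tool_rot: [-2.337, -2.099, 0.003]
wrist_force: [-0.0, 0.3, -0.3]
gripper_width: 0.588
```

Request:
carry_out(moves=[{"hand":0.2,"slide":[0,0,0],"twist":1},{"hand":0.2,"slide":[0,0,0],"twist":1},{"hand":0.2,"slide":[0,0,0],"twist":1},{"hand":0.2,"slide":[0,0,0],"twist":1},{"hand":0.2,"slide":[0,0,0],"twist":0}])

```text
clock: 1.3
tool_pos: [0.522, -0.122, 0.4047]
tool_rot: [-2.722, -1.569, -0.0]
wrist_force: [0.4, 0.4, -0.2]
gripper_width: 0.402
```

```bash
cat > look.py <<'E'
import sys,pickle,cv2
from workcell import r
tag=sys.argv[1];s=r.read_state();D={n:r.get_image(n) for n in sys.argv[2:]}
pickle.dump((s,D),open(f"v{tag}.pkl","wb"))
for n in D: cv2.imwrite(f"pics/{n}{tag}.png",D[n]["image"][:,:,::-1])
print(s["clock"],s["tool_pos"],s["tool_rot"],s["wrist_force"],s["gripper_width"])
E
python3 look.py 1 scene side wrist
python3 - <<'E'
import cv2,numpy as np
a=cv2.imread("pics/scene1.png")[100:260,170:330];b=cv2.imread("pics/side1.png")[100:260,180:340]
cv2.imwrite("pics/c1.png",cv2.resize(np.hstack([a,b]),None,fx=2.5,fy=2.5,interpolation=cv2.INTER_CUBIC))
E
```

```text
1.3 [ 0.52196942 -0.12200788  0.40467947] [-2.72193752e+00 -1.56863221e+00 -1.23656987e-05] [ 0.4421157   0.43780011 -0.16330654] 0.401612985028234
```

View pics/c1.png

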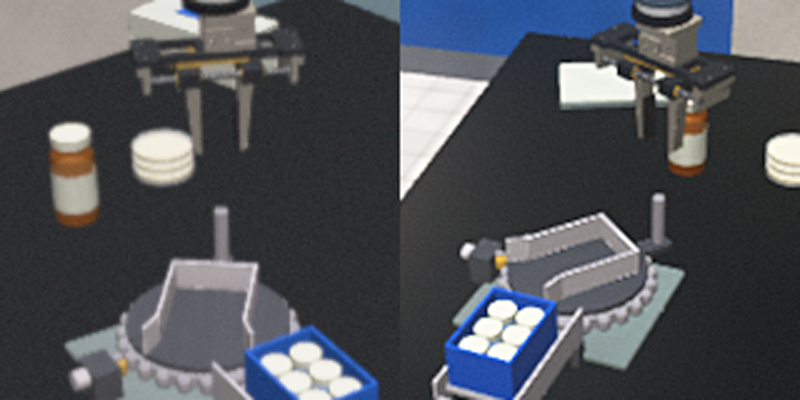

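View pics/wrist1.png

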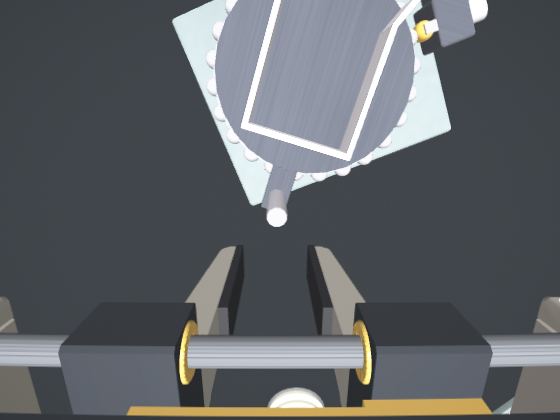

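Run:
```python
import pickle
from h import *
from walls import line
s,D=pickle.load(open("v1.pkl","rb"));w=D["wrist"]
print(plane(w,s,[(277,217)],.132))
m=(w["image"].min(2)>200);n,l,st,c=cv2.connectedComponentsWithStats((m*255).astype(np.uint8))
i=l[156,348] or l[157,346];print(i,st[i])
print(line(w,s,l==i,255,340,120,165,.096),line(w,s,l==i,240,272,20,118,.096),line(w,s,l==i,352,388,40,150,.096))
```

```text
[[ 0.52411894 -0.12242919  0.132     ]]
2 [ 241    0  210  190 7251]
(array([ 0.569267  , -0.07992946], dtype=float32), np.float32(133.07101)) (array([ 0.5691744 , -0.01310484], dtype=float32), np.float32(43.453823)) (array([ 0.6312881, -0.08774  ], dtype=float32), np.float32(43.613567))
```

Request:
carry_out(moves=[{"hand":0.2,"slide":[0,0,0.7],"twist":0},{"hand":0.2,"slide":[0,0,0.7],"twist":0},{"hand":0.2,"slide":[0,0,0.65],"twist":0},{"hand":0.2,"slide":[0,0,0.65],"twist":0},{"hand":0.2,"slide":[0,0,0],"twist":0}])

```text
clock: 1.95
tool_pos: [0.5203, -0.1216, 0.2662]
tool_rot: [-2.715, -1.571, 0.008]
wrist_force: [-0.7, -0.0, 0.6]
gripper_width: 0.4
```

```bash
cat > plan.py <<'E'
import sys
from h import *
from workcell import r
s=r.read_state();C=np.array([.614,-.0367]);M=R.from_rotvec(s["tool_rot"]).as_matrix()
print("t",s["clock"],"tcp",s["tool_pos"].round(4),"F",s["wrist_force"].round(1),"yaw y",np.degrees(np.arctan2(M[1,1],M[0,1])).round(1))
d=s["tool_pos"][:2]-C;print("r",np.linalg.norm(d).round(4),"ang",(np.degrees(np.arctan2(d[1],d[0]))%360).round(1))
for a in map(float,sys.argv[1:]):
    t=C+.125*np.array([np.cos(np.radians(a)),np.sin(np.radians(a))]);g=M.T@np.r_[t-s["tool_pos"][:2],0]
    print(a,t.round(4),"tool units",(g/.05).round(2))
E
python3 plan.py 230 240 250 260 265
```

```text
t 1.95 tcp [ 0.5203 -0.1216  0.2662] F [-0.7 -0.   0.6] yaw y -29.9
r 0.1264 ang 222.2
230.0 [ 0.5337 -0.1325] tool units [-0.06  0.34 -0.  ]
240.0 [ 0.5515 -0.145 ] tool units [-0.09  0.77 -0.  ]
250.0 [ 0.5712 -0.1542] tool units [-0.06  1.21 -0.01]
260.0 [ 0.5923 -0.1598] tool units [ 0.05  1.63 -0.01]
265.0 [ 0.6031 -0.1612] tool units [ 0.14  1.83 -0.01]
```

Request:
carry_out(moves=[{"hand":0.45,"slide":[-0.02,0.08,0],"twist":0},{"hand":0.45,"slide":[-0.02,0.09,0],"twist":0},{"hand":0.45,"slide":[-0.02,0.09,0],"twist":0},{"hand":0.45,"slide":[0,0.09,0],"twist":0},{"hand":0.45,"slide":[0,0,0],"twist":0}])

```text
clock: 2.45
tool_pos: [0.5366, -0.1339, 0.2707]
tool_rot: [2.719, 1.57, 0.003]
wrist_force: [-0.5, 0.1, 0.0]
gripper_width: 0.271
```

```bash
python3 plan.py 240 250 260; python3 look.py 2 wrist
```

```text
t 2.45 tcp [ 0.5366 -0.1339  0.2707] F [-0.5  0.1  0. ] yaw y -30.0
r 0.1242 ang 231.5
240.0 [ 0.5515 -0.145 ] tool units [-0.04  0.37  0.  ]
250.0 [ 0.5712 -0.1542] tool units [-0.01  0.8   0.  ]
260.0 [ 0.5923 -0.1598] tool units [0.11 1.22 0.  ]
2.45 [ 0.53663191 -0.13385484  0.27067066] [2.71940957 1.56961177 0.00273878] [-0.47503803  0.1414211   0.0083804 ] 0.27069459831959447
```

View pics/wrist2.png

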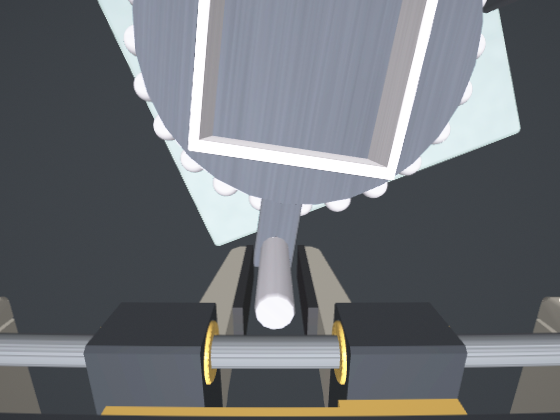

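```bash
cat > bay.py <<'E'
import sys,pickle
from h import *
from walls import line
s,D=pickle.load(open(f"v{sys.argv[1]}.pkl","rb"));w=D["wrist"]
x0,x1,y0,y1=map(int,sys.argv[2:6])
m=(w["image"].min(2)>int(sys.argv[6]) if len(sys.argv)>6 else w["image"].min(2)>225)
print(line(w,s,m,x0,x1,y0,y1,.096),"mouth = this-90 if back wall")
E
python3 bay.py 2 208 380 135 178; python3 bay.py 2 190 215 20 140;python3 - <<'E'
import sys;sys.path.insert(0,'.')
import pickle
from h import *
s,D=pickle.load(open("v2.pkl","rb"))
p=plane(D["wrist"],s,[(275,310)],.132)[0,:2];C=np.array([.614,-.0367]);print(p,np.degrees(np.arctan2(*(p-C)[::-1]))%360-180,np.linalg.norm(p-C))
E
```

```text
(array([ 0.5750654 , -0.08576373], dtype=float32), np.float32(142.06058)) mouth = this-90 if back wall
(array([ 0.55556643, -0.03277424], dtype=float32), np.float32(51.87327)) mouth = this-90 if back wall
[ 0.53785105 -0.13294353] 51.64856497648674 0.12272521745459042
```

Request:
carry_out(moves=[{"hand":0.45,"slide":[-0.01,0.11,0],"twist":0},{"hand":0.45,"slide":[-0.01,0.12,0],"twist":0},{"hand":0.45,"slide":[-0.01,0.12,0],"twist":-0.5},{"hand":0.45,"slide":[0.01,0.12,0],"twist":-0.5},{"hand":0.45,"slide":[0.02,0.1,0],"twist":0}])

```text
clock: 3.0
tool_pos: [0.561, -0.1471, 0.2697]
tool_rot: [2.634, 1.712, 0.0]
wrist_force: [0.2, -0.9, 0.4]
gripper_width: 0.276
```

```bash
python3 plan.py 247 250 255 258 260
```

```text
t 3.0 tcp [ 0.561  -0.1471  0.2697] F [ 0.2 -0.9  0.4] yaw y -24.0
r 0.1225 ang 244.4
247.0 [ 0.5652 -0.1518] tool units [-0.05  0.11  0.  ]
250.0 [ 0.5712 -0.1542] tool units [-0.05  0.24  0.  ]
255.0 [ 0.5816 -0.1574] tool units [-0.02  0.46  0.  ]
258.0 [ 0.588 -0.159] tool units [0.   0.59 0.  ]
260.0 [ 0.5923 -0.1598] tool units [0.02 0.67 0.  ]
```

Request:
carry_out(moves=[{"hand":0.45,"slide":[-0.03,0.12,0],"twist":-0.5},{"hand":0.45,"slide":[-0.01,0.12,0],"twist":-0.5},{"hand":0.45,"slide":[0.02,0.12,0],"twist":-0.5},{"hand":0.45,"slide":[0.02,0.1,0],"twist":0},{"hand":0.45,"slide":[0,0,0],"twist":0}])

```text
clock: 3.5
tool_pos: [0.5825, -0.1546, 0.2695]
tool_rot: [2.494, 1.911, 0.0]
wrist_force: [0.1, -0.1, -0.5]
gripper_width: 0.275
```

```bash
python3 plan.py 258 260 262; python3 look.py 3 wrist
```

```text
t 3.5 tcp [ 0.5825 -0.1546  0.2695] F [ 0.1 -0.1 -0.5] yaw y -15.1
r 0.122 ang 255.0
258.0 [ 0.588 -0.159] tool units [-0.06  0.13  0.  ]
260.0 [ 0.5923 -0.1598] tool units [-0.05  0.22  0.  ]
262.0 [ 0.5966 -0.1605] tool units [-0.04  0.3   0.  ]
3.5 [ 0.58251512 -0.1546038   0.26949818] [2.49376778e+00 1.91051137e+00 9.03910548e-05] [ 0.14088624 -0.06148993 -0.47935441] 0.2753190469235077
```

View pics/wrist3.png

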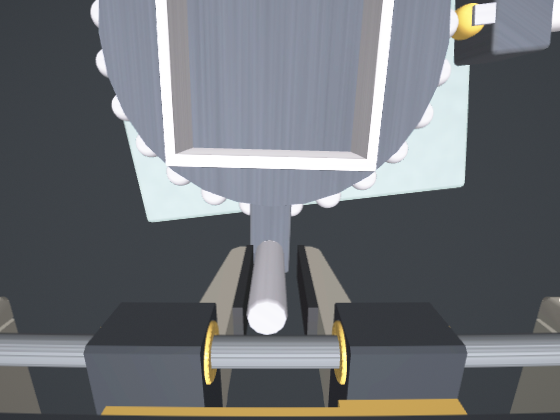

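```bash
python3 bay.py 3 185 360 145 175; python3 bay.py 3 155 178 20 150;python3 bay.py 3 368 394 20 155
```

```text
(array([ 0.5968451, -0.0968455], dtype=float32), np.float32(163.46994)) mouth = this-90 if back wall
(array([ 0.5596855 , -0.05047897], dtype=float32), np.float32(73.49794)) mouth = this-90 if back wall
(array([ 0.65255374, -0.07654148], dtype=float32), np.float32(73.48433)) mouth = this-90 if back wall
```

Request:
carry_out(moves=[{"hand":0.45,"slide":[-0.02,0.06,0],"twist":0},{"hand":0.45,"slide":[-0.02,0.06,0],"twist":0},{"hand":0.45,"slide":[0,0,0],"twist":0}])

```text
clock: 3.85
tool_pos: [0.5879, -0.1582, 0.2699]
tool_rot: [2.492, 1.911, 0.001]
wrist_force: [-0.1, 0.0, -0.5]
gripper_width: 0.277
```

```bash
python3 plan.py 258 260 262; python3 look.py 4 wrist;  python3 bay.py 4 185 360 140 180; python3 bay.py 4 155 178 20 145;python3 bay.py 4 368 394 20 145
```

```text
t 3.85 tcp [ 0.5879 -0.1582  0.2699] F [-0.1  0.  -0.5] yaw y -15.0
r 0.1243 ang 257.9
258.0 [ 0.588 -0.159] tool units [-0.01  0.01  0.  ]
260.0 [ 0.5923 -0.1598] tool units [-0.01  0.09  0.  ]
262.0 [ 0.5966 -0.1605] tool units [0.   0.18 0.  ]
3.85 [ 0.58786227 -0.15821114  0.26989909] [2.49189201e+00 1.91148605e+00 1.10657196e-03] [-0.14909103  0.02924395 -0.48872551] 0.27723355368373426
(array([ 0.6030907 , -0.09831942], dtype=float32), np.float32(169.07544)) mouth = this-90 if back wall
(array([ 0.55972135, -0.06561632], dtype=float32), np.float32(77.0208)) mouth = this-90 if back wall
(array([ 0.6556309 , -0.07761779], dtype=float32), np.float32(79.86717)) mouth = this-90 if back wall
```

View pics/wrist4.png

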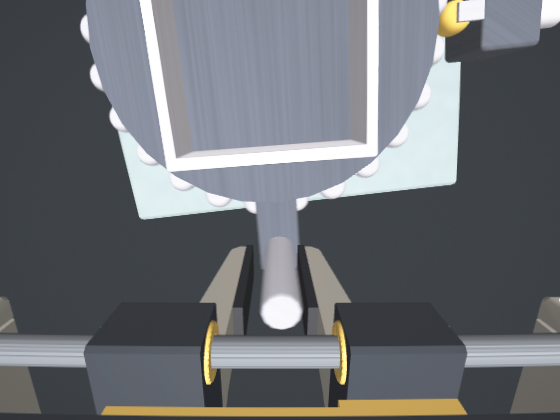

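Request:
carry_out(moves=[{"hand":0.4,"slide":[0,0.06,0],"twist":0},{"hand":0.4,"slide":[0,0.06,0],"twist":0},{"hand":0.4,"slide":[0,0.03,0],"twist":0},{"hand":0.2,"slide":[0,0,0],"twist":0},{"hand":0.2,"slide":[0,0,0],"twist":0}])

```text
clock: 4.4
tool_pos: [0.5944, -0.1599, 0.2695]
tool_rot: [-2.492, -1.912, 0.001]
wrist_force: [-0.5, 0.5, -0.0]
gripper_width: 0.396
```

```bash
python3 plan.py 262; python3 look.py 5 wrist scene side;  python3 bay.py 5 195 360 135 175
```

```text
t 4.4 tcp [ 0.5944 -0.1599  0.2695] F [-0.5  0.5 -0. ] yaw y -15.0
r 0.1247 ang 260.9
262.0 [ 0.5966 -0.1605] tool units [-0.    0.05 -0.  ]
4.4 [ 0.59436081 -0.15988004  0.26952017] [-2.49202831e+00 -1.91227326e+00  6.43795049e-04] [-0.48156498  0.52422421 -0.04420999] 0.39649790271509433
(array([ 0.6121309, -0.0997674], dtype=float32), np.float32(171.39261)) mouth = this-90 if back wall
```

View pics/wrist5.png

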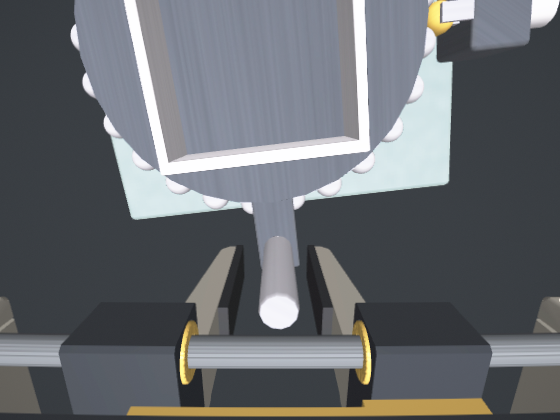

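Request:
carry_out(moves=[{"hand":0.1,"slide":[0,0,-0.9],"twist":0},{"hand":0.1,"slide":[0,0,-0.9],"twist":0},{"hand":0.1,"slide":[0,0,-0.9],"twist":0},{"hand":0.1,"slide":[0.9,0,-0.3],"twist":0},{"hand":0.1,"slide":[0.9,0,0],"twist":0}])

```text
clock: 5.05
tool_pos: [0.6185, -0.073, 0.4236]
tool_rot: [2.492, 1.906, 0.007]
wrist_force: [-0.2, -0.4, -0.6]
gripper_width: 0.45
```

Request:
carry_out(moves=[{"hand":0.1,"slide":[0.5,0,0],"twist":-0.5},{"hand":0.1,"slide":[0,0,0],"twist":-0.5},{"hand":0.1,"slide":[0,0,0],"twist":0}])

```text
clock: 5.35
tool_pos: [0.6243, -0.0479, 0.4197]
tool_rot: [-2.386, -2.043, 0.0]
wrist_force: [-0.8, 0.2, 0.1]
gripper_width: 0.447
```

```bash
python3 look.py 6 wrist
```

```text
5.35 [ 0.62426518 -0.04787224  0.41965458] [-2.38643095e+00 -2.04308060e+00  3.01365302e-04] [-0.79059961  0.22712488  0.05146146] 0.44734958153304777
```

View pics/wrist6.png

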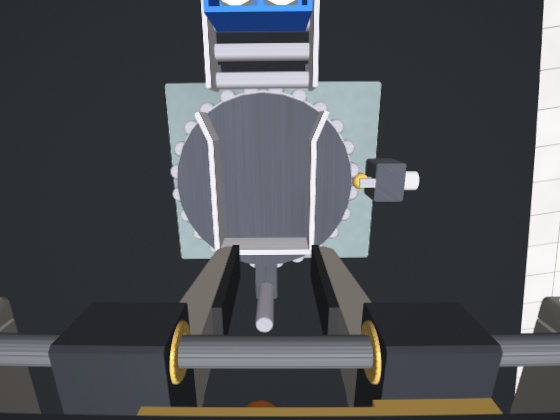

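Run:
```python
import pickle
from h import *
from walls import line
s,D=pickle.load(open("v6.pkl","rb"));w=D["wrist"];m=w["image"].min(2)>200
for n,a in dict(Lw=(205,222,145,235,.096),Rw=(307,318,145,235,.096),bk=(222,308,247,256,.096),Lr=(200,212,5,82,.078),Rr=(310,322,5,82,.078),r1=(216,309,45,60,.0615),r2=(218,309,73,87,.0615)).items(): print(n,line(w,s,m,*a))
p=plane(w,s,[(265,323)],.132)[0];print("post",p)
```

```text
Lw (array([ 0.56699616, -0.02639038], dtype=float32), np.float32(81.57474))
Rw (array([ 0.66227216, -0.04177416], dtype=float32), np.float32(81.80507))
bk (array([ 0.6145492 , -0.10027639], dtype=float32), np.float32(171.59822))
Lr (array([0.5831005 , 0.09750818], dtype=float32), np.float32(83.167114))
Rr (array([0.6835233 , 0.08987589], dtype=float32), np.float32(81.84586))
r1 (array([0.6330884 , 0.09528702], dtype=float32), np.float32(171.55821))
r2 (array([0.629776  , 0.06987717], dtype=float32), np.float32(171.45302))
post [ 0.59760674 -0.15799822  0.132     ]
```

Request:
carry_out(moves=[{"hand":0.1,"slide":[0,0,0],"twist":-0.1},{"hand":0.1,"slide":[0.91,-0.03,0],"twist":0},{"hand":0.1,"slide":[0.91,-0.04,0],"twist":0},{"hand":0.1,"slide":[0.91,-0.04,0],"twist":0},{"hand":0.1,"slide":[0.91,-0.04,0],"twist":0}])

```text
clock: 5.9
tool_pos: [0.6435, 0.133, 0.4198]
tool_rot: [2.381, 2.05, 0.0]
wrist_force: [0.6, -0.3, -0.1]
gripper_width: 0.453
```

Request:
carry_out(moves=[{"hand":0.1,"slide":[0.91,-0.04,0],"twist":0},{"hand":0.1,"slide":[0.91,-0.04,0],"twist":0},{"hand":0.1,"slide":[0.91,0,0],"twist":0},{"hand":0.1,"slide":[0,0,0],"twist":0},{"hand":0.1,"slide":[0,0,0],"twist":0}])

```text
clock: 6.4
tool_pos: [0.6594, 0.2681, 0.4191]
tool_rot: [2.377, 2.053, -0.001]
wrist_force: [-0.4, -0.4, -0.5]
gripper_width: 0.445
```

```bash
cat > lane.py <<'E'
from h import *
from workcell import r
s=r.read_state();C=np.array([.6141,-.0376]);a=np.radians(81.6);e=np.array([np.cos(a),np.sin(a)]);n=np.array([e[1],-e[0]])
d=s["tool_pos"][:2]-C;M=R.from_rotvec(s["tool_rot"]).as_matrix()
print("t",s["clock"],"along",(d@e).round(4),"lat",(d@n).round(4),"z",s["tool_pos"][2].round(4),"yaw x",np.degrees(np.arctan2(M[1,0],M[0,0])).round(2),"F along/lat/z",(s["wrist_force"][:2]@e).round(1),(s["wrist_force"][:2]@n).round(1),s["wrist_force"][2].round(1))
E
python3 lane.py; python3 look.py 7 wrist scene side;python3 - <<'E'
import cv2,numpy as np
a=cv2.imread("pics/scene7.png")[100:320,190:390];b=cv2.imread("pics/side7.png")[80:300,150:350]
cv2.imwrite("pics/c7.png",cv2.resize(np.hstack([a,b]),None,fx=2,fy=2,interpolation=cv2.INTER_CUBIC))
E
```

```text
t 6.4 along 0.3091 lat 0.0002 z 0.4191 yaw x 81.64 F along/lat/z -0.5 -0.3 -0.5
6.4 [0.65944357 0.26812835 0.41914268] [ 2.37748699e+00  2.05347720e+00 -1.49175001e-03] [-0.41218509 -0.41242848 -0.51423166] 0.4450797006766443
```

View pics/c7.png

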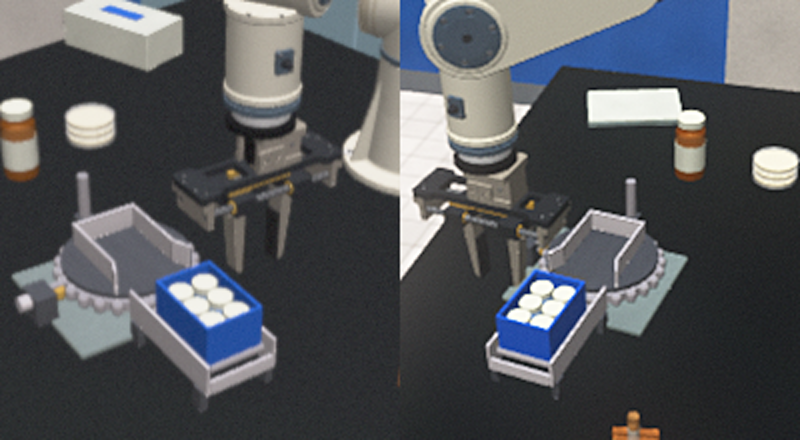

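Request:
carry_out(moves=[{"hand":0.1,"slide":[0,0,0.7],"twist":0},{"hand":0.1,"slide":[0,0,0.7],"twist":0},{"hand":0.1,"slide":[0,0,0.7],"twist":0},{"hand":0.1,"slide":[0,0,0.6],"twist":0},{"hand":0.1,"slide":[0,0,0],"twist":0}])

```text
clock: 7.05
tool_pos: [0.658, 0.2656, 0.2804]
tool_rot: [-2.378, -2.049, 0.011]
wrist_force: [-1.0, 0.3, -0.1]
gripper_width: 0.447
```

```bash
python3 lane.py; python3 look.py 8 wrist scene side;python3 - <<'E'
import cv2,numpy as np
a=cv2.imread("pics/scene8.png")[140:320,220:400];b=cv2.imread("pics/side8.png")[120:300,160:340]
cv2.imwrite("pics/c8.png",cv2.resize(np.hstack([a,b]),None,fx=2.2,fy=2.2,interpolation=cv2.INTER_CUBIC))
E
```

```text
t 7.05 along 0.3064 lat -0.0008 z 0.2804 yaw x 81.49 F along/lat/z 0.1 -1.0 -0.1
7.05 [0.65803846 0.2656373  0.28041089] [-2.37844101 -2.0488725   0.01128539] [-1.01250986  0.2646711  -0.08288659] 0.44704446960544725
```

View pics/c8.png

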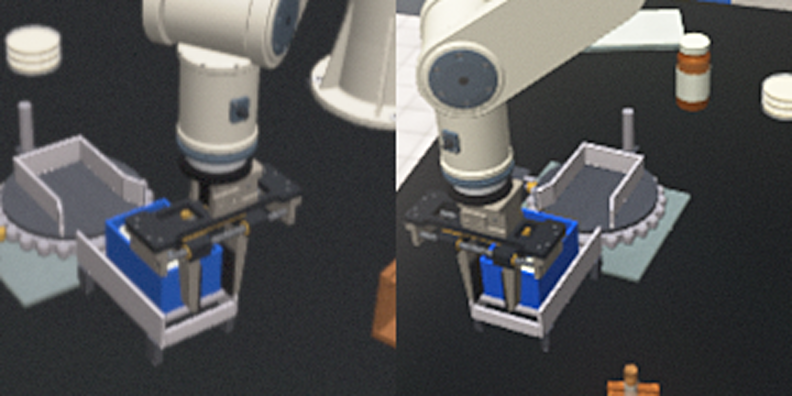

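Request:
carry_out(moves=[{"hand":0.1,"slide":[-0.2,0.01,0],"twist":0},{"hand":0.1,"slide":[-0.2,0,0],"twist":0},{"hand":0.1,"slide":[-0.2,0,0],"twist":0},{"hand":0.1,"slide":[-0.2,0,0],"twist":0},{"hand":0.1,"slide":[-0.2,0,0],"twist":0}])

```text
clock: 7.7
tool_pos: [0.6529, 0.2178, 0.2856]
tool_rot: [2.378, 2.052, 0.003]
wrist_force: [2.0, 4.1, 3.3]
gripper_width: 0.448
```

```bash
python3 lane.py
```

```text
t 7.7 along 0.2583 lat 0.001 z 0.2856 yaw x 81.59 F along/lat/z 4.3 1.4 3.3
```

Request:
carry_out(moves=[{"hand":0.1,"slide":[-0.2,0,0],"twist":0},{"hand":0.1,"slide":[-0.2,0,0],"twist":0},{"hand":0.1,"slide":[-0.2,0,0],"twist":0},{"hand":0.1,"slide":[-0.2,0,0],"twist":0},{"hand":0.1,"slide":[-0.2,0,0],"twist":0}])

```text
clock: 8.2
tool_pos: [0.6452, 0.1681, 0.2846]
tool_rot: [2.378, 2.053, -0.0]
wrist_force: [2.1, 1.9, 2.4]
gripper_width: 0.453
```

```bash
python3 lane.py; python3 look.py 9 wrist scene side;python3 - <<'E'
import cv2,numpy as np
a=cv2.imread("pics/scene9.png")[140:320,220:400];b=cv2.imread("pics/side9.png")[120:300,160:340]
cv2.imwrite("pics/c9.png",cv2.resize(np.hstack([a,b]),None,fx=2.2,fy=2.2,interpolation=cv2.INTER_CUBIC))
E
```

```text
t 8.2 along 0.208 lat 0.0007 z 0.2846 yaw x 81.6 F along/lat/z 2.2 1.8 2.4
8.2 [0.64522076 0.1680768  0.28456771] [ 2.37805160e+00  2.05278290e+00 -2.25316894e-04] [2.14877292 1.90718671 2.42660549] 0.45270056913430157
```

View pics/c9.png

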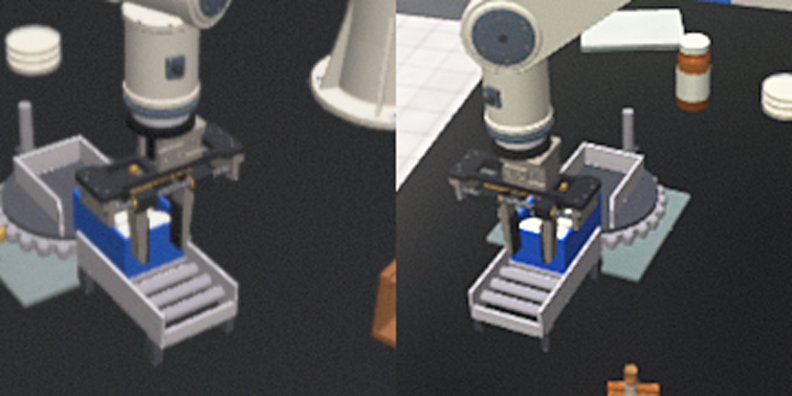

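View pics/wrist9.png

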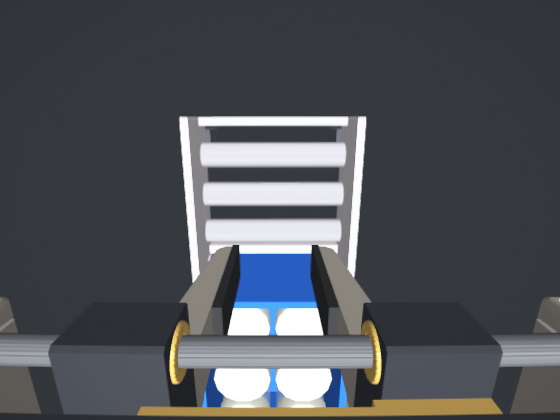

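Request:
carry_out(moves=[{"hand":0.1,"slide":[-0.16,0,0],"twist":0},{"hand":0.1,"slide":[-0.16,0,0],"twist":0},{"hand":0.1,"slide":[-0.16,0,0],"twist":0},{"hand":0.1,"slide":[-0.16,0,0],"twist":0},{"hand":0.1,"slide":[-0.16,0,0],"twist":0}])

```text
clock: 8.85
tool_pos: [0.6393, 0.1287, 0.2846]
tool_rot: [-2.378, -2.052, -0.0]
wrist_force: [0.3, 2.6, -2.2]
gripper_width: 0.451
```

```bash
python3 lane.py
```

```text
t 8.85 along 0.1682 lat 0.0007 z 0.2846 yaw x 81.59 F along/lat/z 2.6 -0.1 -2.2
```

Request:
carry_out(moves=[{"hand":0.1,"slide":[-0.16,0,0],"twist":0},{"hand":0.1,"slide":[-0.16,0,0],"twist":0},{"hand":0.1,"slide":[-0.16,0,0],"twist":0},{"hand":0.1,"slide":[-0.16,0,0],"twist":0},{"hand":0.1,"slide":[-0.16,0,0],"twist":0}])

```text
clock: 9.35
tool_pos: [0.6335, 0.0892, 0.2846]
tool_rot: [-2.378, -2.053, 0.0]
wrist_force: [0.4, 2.8, -1.8]
gripper_width: 0.447
```

```bash
python3 lane.py; python3 look.py 10 wrist scene side;python3 - <<'E'
import cv2,numpy as np
a=cv2.imread("pics/scene10.png")[140:320,200:380];b=cv2.imread("pics/side10.png")[120:300,160:340]
cv2.imwrite("pics/c10.png",cv2.resize(np.hstack([a,b]),None,fx=2.2,fy=2.2,interpolation=cv2.INTER_CUBIC))
E
```

```text
t 9.35 along 0.1283 lat 0.0007 z 0.2846 yaw x 81.6 F along/lat/z 2.9 -0.0 -1.8
9.35 [0.63351081 0.08919467 0.28463128] [-2.37808141e+00 -2.05276253e+00  9.45339278e-05] [ 0.37626082  2.82560174 -1.77663261] 0.44747510053625056
```

View pics/c10.png

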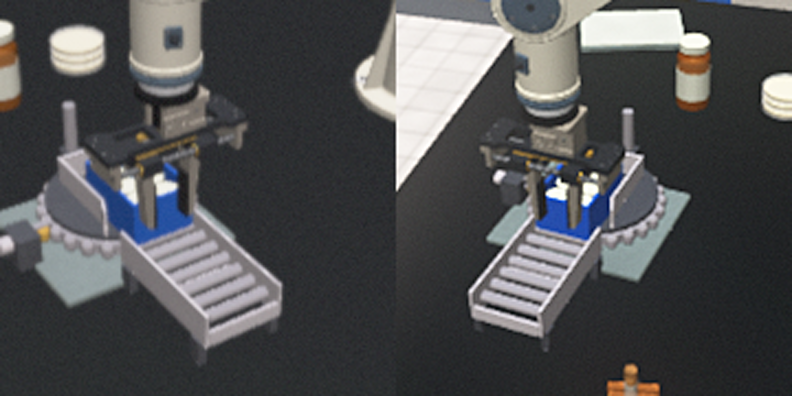

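Request:
carry_out(moves=[{"hand":0.1,"slide":[-0.16,0,0],"twist":0},{"hand":0.1,"slide":[-0.16,0,0],"twist":0},{"hand":0.1,"slide":[-0.16,0,0],"twist":0},{"hand":0.1,"slide":[-0.16,0,0],"twist":0},{"hand":0.1,"slide":[-0.16,0,0],"twist":0}])

```text
clock: 10.0
tool_pos: [0.6277, 0.0496, 0.2847]
tool_rot: [-2.378, -2.053, -0.0]
wrist_force: [0.7, 3.9, -0.7]
gripper_width: 0.449
```

```bash
python3 lane.py
```

```text
t 10.0 along 0.0882 lat 0.0007 z 0.2847 yaw x 81.6 F along/lat/z 3.9 0.1 -0.7
```

Request:
carry_out(moves=[{"hand":0.1,"slide":[-0.06,0,0],"twist":0},{"hand":0.1,"slide":[-0.06,0,0],"twist":0},{"hand":0.1,"slide":[-0.06,0,0],"twist":0}])

```text
clock: 10.3
tool_pos: [0.6265, 0.0412, 0.2847]
tool_rot: [-2.378, -2.053, -0.0]
wrist_force: [0.5, 4.7, -1.0]
gripper_width: 0.448
```

```bash
python3 lane.py
```

```text
t 10.3 along 0.0798 lat 0.0007 z 0.2847 yaw x 81.6 F along/lat/z 4.7 -0.2 -1.0
```

Request:
carry_out(moves=[{"hand":0.1,"slide":[-0.04,0,0],"twist":0},{"hand":0.1,"slide":[-0.04,0,0],"twist":0},{"hand":0.1,"slide":[-0.04,0,0],"twist":0}])

```text
clock: 10.6
tool_pos: [0.6256, 0.0354, 0.2847]
tool_rot: [-2.378, -2.053, -0.0]
wrist_force: [1.4, 2.9, -0.7]
gripper_width: 0.451
```

Request:
carry_out(moves=[{"hand":0.1,"slide":[-0.03,0,0],"twist":0},{"hand":0.1,"slide":[-0.03,0,0],"twist":0}])

```text
clock: 10.8
tool_pos: [0.6252, 0.0326, 0.2847]
tool_rot: [-2.378, -2.052, -0.001]
wrist_force: [-0.4, 12.2, 0.5]
gripper_width: 0.449
```

```bash
python3 lane.py
```

```text
t 10.8 along 0.071 lat 0.0007 z 0.2847 yaw x 81.59 F along/lat/z 12.0 -2.1 0.5
```

Request:
carry_out(moves=[{"hand":0.1,"slide":[-0.02,0,0],"twist":0},{"hand":0.1,"slide":[0,0,0],"twist":0}])

```text
clock: 11.0
tool_pos: [0.6251, 0.0323, 0.2847]
tool_rot: [-2.378, -2.051, -0.002]
wrist_force: [0.6, 9.4, -0.6]
gripper_width: 0.45
```

```bash
python3 lane.py
```

```text
t 11.0 along 0.0708 lat 0.0006 z 0.2847 yaw x 81.58 F along/lat/z 9.4 -0.7 -0.6
```

Firm stop at 0.0708 m. Back off, rise, and look.

Request:
carry_out(moves=[{"hand":0.1,"slide":[0.2,0,0],"twist":0},{"hand":0.1,"slide":[0.4,0,0],"twist":0},{"hand":0.1,"slide":[0,0,-0.8],"twist":0},{"hand":0.1,"slide":[0,0,-0.8],"twist":0},{"hand":0.1,"slide":[0,0,-0.9],"twist":0}])

```text
clock: 11.5
tool_pos: [0.629, 0.0612, 0.4102]
tool_rot: [-2.377, -2.053, 0.004]
wrist_force: [0.2, 0.6, -0.2]
gripper_width: 0.448
```

Request:
carry_out(moves=[{"hand":0.1,"slide":[-0.9,0,-0.3],"twist":0},{"hand":0.1,"slide":[-0.9,0,0],"twist":0},{"hand":0.1,"slide":[-0.5,0,0],"twist":0},{"hand":0.1,"slide":[0,0,0],"twist":0}])

```text
clock: 11.9
tool_pos: [0.612, -0.0555, 0.425]
tool_rot: [2.38, 2.049, -0.002]
wrist_force: [0.5, 0.2, -0.2]
gripper_width: 0.452
```

```bash
python3 lane.py; python3 look.py 11 wrist scene side;python3 - <<'E'
import cv2,numpy as np
a=cv2.imread("pics/scene11.png")[140:320,180:360];b=cv2.imread("pics/side11.png")[120:300,160:340]
cv2.imwrite("pics/c11.png",cv2.resize(np.hstack([a,b]),None,fx=2.2,fy=2.2,interpolation=cv2.INTER_CUBIC))
E
```

```text
t 11.9 along -0.018 lat 0.0005 z 0.425 yaw x 81.44 F along/lat/z 0.2 0.5 -0.2
11.9 [ 0.6120118  -0.05549009  0.42497169] [ 2.38006582e+00  2.04853469e+00 -2.15743266e-03] [ 0.48910476  0.15204814 -0.22201424] 0.4524345053215941
```

View pics/c11.png

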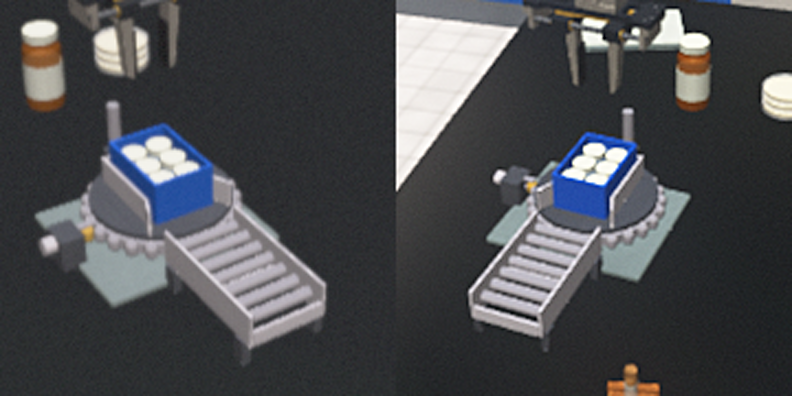

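View pics/wrist11.png

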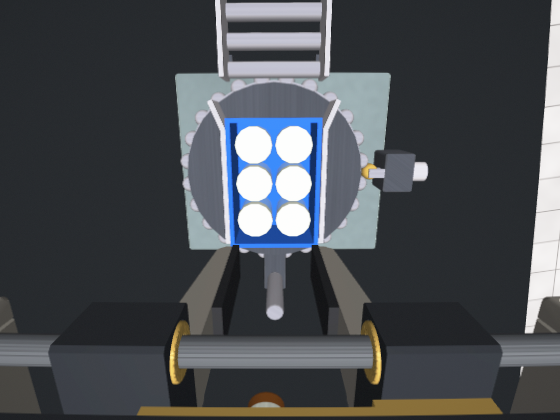

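Run:
```python
import pickle
from h import *
from walls import line
s,D=pickle.load(open("v11.pkl","rb"));w=D["wrist"];im=w["image"].astype(int)
C=np.array([.6141,-.0376]);a=np.radians(81.6);e=np.array([np.cos(a),np.sin(a)]);n=np.array([e[1],-e[0]])
blue=((im[:,:,2]-im[:,:,0]>80)*255).astype(np.uint8)
k=cv2.morphologyEx(blue,cv2.MORPH_CLOSE,np.ones((31,31)));c=max(cv2.findContours(k,0,2)[0],key=cv2.contourArea)
bx=cv2.boxPoints(cv2.minAreaRect(c));p=plane(w,s,bx,.120)[:,:2]
print(bx.round(0).tolist());print(np.c_[(p-C)@e,(p-C)@n].round(4).tolist(),"centre",((p.mean(0)-C)@e).round(4),((p.mean(0)-C)@n).round(4))
m=im.min(2)>190
print("Lw",line(w,s,m,216,229,125,235,.096),"Rw",line(w,s,m,318,332,125,235,.096),"roller",line(w,s,m,228,321,32,50,.0615))
q=plane(w,s,[(275,312)],.132)[0,:2]-C;print("post",np.degrees(np.arctan2(q[1],q[0]))%360-180,np.linalg.norm(q))
```

```text
[[224.0, 117.0], [322.0, 117.0], [322.0, 247.0], [224.0, 247.0]]
[[0.0618, -0.0426], [0.0616, 0.0414], [-0.0586, 0.0462], [-0.0584, -0.0482]] centre 0.0016 -0.0008
Lw (array([ 0.5666782 , -0.02657556], dtype=float32), np.float32(81.64672)) Rw (array([ 0.66218543, -0.04188867], dtype=float32), np.float32(81.57646)) roller (array([0.63503665, 0.09554489], dtype=float32), np.float32(171.5139))
post 81.94767561973418 0.12272445199164288
```

```bash
python3 -c "
from workcell import r
print(r.close_job())"
```

```text
the job is handed in; nothing more can be done
None
```

I turned the bay counterclockwise by its post until its mouth faced the roller lane. I then pushed the tote along the rollers to the back wall, backed the arm off and handed the job in after about 12 s. No verdict was reported.

**Last checks**
- **Bay angle:** side walls at 81.6° against 81.5° for the rollers, with the post free. It read the same before and after the tote push.
- **Tote:** measured centre 1.6 mm outward along the lane from the swivel axis and 0.8 mm to the side. That is within the 2 mm calibration.
- **Home against the wall:** the push force rose from about 4 N to 12 N at the expected distance. A further 1 mm of commanded push moved the arm only about 0.2 mm.
- **Bystanders:** the arm never went near the rack, dishes or bottle, and they looked unmoved in the last pictures.

**What disagreed or could not be seen**
- **Start angle:** the bay first measured about 38° off the lane, which is between two and three clicks. I therefore stopped on the measured alignment with the lane instead of counting clicks.
- **Contact with the back wall:** the tote hid the wall in the last wrist picture, so that contact rests on the force and position readings.

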